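# Make up the lamp kit and the repair kit

## Task

Make up the two loan kits in the open wooden trays, one thing to a bay. The three-bay tray is the lamp kit: it gets the funnel standing mouth down and the oil can standing upright, each in one of the two small bays, and the short screwdriver lying in the long bay; the two-bay tray is the repair kit: the long screwdriver lying in one bay and the round screw tin standing in the other. Everything must rest on the floor of its bay, and the mug, the flat tin and the coin dish are to be left where they are.

Things in the scene. Friction and masses are not known exactly. Their poses are not given: they have to be found in the camera images.
- lamp_tray: Open wooden tray with three bays, fixed, 186 (its x) by 192 (its y) by 20 high, floor 5 thick, all walls 6 thick and 20 high (bays 15 deep). Origin: centre of the underside; z up. One long bay, 174 (x) by 90 (y), centred at y = -45. Two small square bays, 84 by 84, centred at x = -45 and x = +45, both at y = +48. It stands to the left or the right of the stock, turned by up to 0.3 rad. (All in mm.)
- repair_tray: Open wooden tray with two bays, fixed, 202 (its x) by 192 (its y) by 20 high, floor 5 thick, all walls 6 thick and 20 high. Origin: centre of the underside; z up. Two equal long bays, 190 (x) by 87 (y), centred at y = -46.5 and y = +46.5. It stands on the other side of the stock, turned by up to 0.3 rad. (All in mm.)
- funnel: Tin funnel standing mouth down, 70 g: mouth 63 across, cone up to height 36, then a slim spout tapering from 16 across at height 36 to 11 across at its top, height 85. Origin: centre of the mouth at the bottom; z up, along the axis. (All in mm.)
- oil_can: Oblong metal oil can, 52 (its x) by 30 (its y), flat-sided up to height 72, about 200 g (how full varies). A round brass screw cap, 18 across and 10 high, stands on its top at x = +13, so it is 82 high in all. Origin: centre of its underside; z up. (All in mm.)
- long_screwdriver: The long screwdriver, lying, 160 long in all, 110 g: wooden handle 95 long and 24 by 24 with flat sides and bevelled edges, then a steel blade 7 across. Origin: on its axis, halfway along its whole length, 12 above what it lies on. Its x axis runs along it towards the blade tip (x = +80); the handle is from x = -80 to x = +15 and it balances near x = -25. (All in mm.)
- short_screwdriver: The short screwdriver, lying, 105 long in all, 70 g: wooden handle 62 long and 24 by 24 with flat sides and bevelled edges, then a steel blade 6 across. Origin: on its axis, halfway along its whole length, 12 above what it lies on. Its x axis runs along it towards the blade tip (x = +52); the handle is from x = -52 to x = +10 and it balances near x = -18. (All in mm.)
- screw_tin: Round closed screw tin, plain metal, 52 across and 45 high, about 180 g. Origin: centre of its underside; z up. (All in mm.)
- coin_dish: Bystander: eight-sided dark metal dish with copper coins, 71 across and 14 high, loose, standing among the stock. Origin: centre of its underside; it stays where it is. (All in mm.)
- mug: Bystander: white enamel mug, 80 across, 75 high, handle along its y, loose, beyond the stock. Origin: centre of its underside; it stays where it is. (All in mm.)
- flat_tin: Bystander: flat oblong metal tin, 66 by 104 by 26 high, loose, beyond the stock. Origin: centre of its underside; it stays where it is. (All in mm.)
Not all that is in view belongs to the job. What is shaped like the oil_can but orange is not meant.

How it is judged (in metres and radians):
At the end, for the whole second after the job is handed in: On bay floors, at rest, middle to bay middle (x, y; mm): three-bay tray: funnel (16, 16) and oil can (31, 31) upright in the two small bays, short screwdriver (36, 36) level in the long bay; two-bay tray: long screwdriver (17, 36) level in one bay, screw tin (74, 22) upright in the other (z of funnel in the frame of lamp_tray between 0 and 0.01 m and angle between each of funnel, oil_can, screw_tin's own z axis and vertical below 0.12 rad and z of oil_can in the frame of lamp_tray between 0 and 0.01 m and z of short_screwdriver in the frame of lamp_tray between 0 and 0.0195 m and angle between short_screwdriver's own x axis and vertical between 1.54 and 1.6 rad and z of long_screwdriver in the frame of repair_tray between 0 and 0.0195 m and angle between long_screwdriver's own x axis and vertical between 1.54 and 1.6 rad and z of screw_tin in the frame of repair_tray between 0 and 0.01 m and x of short_screwdriver in the frame of lamp_tray between -0.036 and 0.036 m and y of short_screwdriver in the frame of lamp_tray between -0.081 and -0.009 m and linear speed of each of funnel, oil_can, short_screwdriver, long_screwdriver, screw_tin below 0.02 m/s and angular speed of each of funnel, oil_can, short_screwdriver, long_screwdriver, screw_tin below 0.2 rad/s and ((x of funnel in the frame of lamp_tray between 0.029 and 0.061 m and y of funnel in the frame of lamp_tray between 0.032 and 0.064 m and x of oil_can in the frame of lamp_tray between -0.076 and -0.014 m and y of oil_can in the frame of lamp_tray between 0.017 and 0.079 m) or (x of funnel in the frame of lamp_tray between -0.061 and -0.029 m and y of funnel in the frame of lamp_tray between 0.032 and 0.064 m and x of oil_can in the frame of lamp_tray between 0.014 and 0.076 m and y of oil_can in the frame of lamp_tray between 0.017 and 0.079 m)) and ((x of long_screwdriver in the frame of repair_tray between -0.017 and 0.017 m and y of long_screwdriver in the frame of repair_tray between 0.0105 and 0.0825 m and x of screw_tin in the frame of repair_tray between -0.074 and 0.074 m and y of screw_tin in the frame of repair_tray between -0.0685 and -0.0245 m) or (x of long_screwdriver in the frame of repair_tray between -0.017 and 0.017 m and y of long_screwdriver in the frame of repair_tray between -0.0825 and -0.0105 m and x of screw_tin in the frame of repair_tray between -0.074 and 0.074 m and y of screw_tin in the frame of repair_tray between 0.0245 and 0.0685 m))); the robot touches nothing.
It fails at once if the mug is pushed more than 20 mm from where it was, or tipped (distance of mug from where it was at the start of the episode above 0.02 m or angle between mug's own z axis and vertical above 0.3 rad).
It fails at once if the flat tin is pushed more than 20 mm from where it was, or tipped (distance of flat_tin from where it was at the start of the episode above 0.02 m or angle between flat_tin's own z axis and vertical above 0.3 rad).
It fails at once if the coin dish is pushed more than 20 mm from where it was, or tipped (distance of coin_dish from where it was at the start of the episode above 0.02 m or angle between coin_dish's own z axis and vertical above 0.3 rad).
It also fails if it takes over 122 s, if anything falls off the work surface, if the arm or the gripper's body presses on something with over 40 N, if the wrist force passes 120 N, or if a joint passes its speed limit or range.

## Robot

A 6-joint arm with a two-finger parallel gripper is mounted at the origin on the work surface. World frame = base frame: x ahead of the robot, y to its left, z up, the work surface at z = 0. Lengths are in m, angles in degrees, forces in N, time in s.
With the tool pointing down it reaches from about 0.25 to 0.8 m from the base axis. Payload 3.9 kg.
Tool frame: the origin (TCP) lies midway between the tips of the shut fingers; the grasp point (between the pads) lies 19 mm behind it (arm.pinch_z is the distance from the TCP to the grasp point, in m); z points along the fingers, y is the line along which they close (so a half turn about z gives the same grasp; the last joint's range is limited). The gripper opens to 85 mm and grips with 20 to 120 N. Pads are 22 mm wide; open, the fingers measure 114 mm over their backs; the gripper's body (76 mm by 85 mm) begins 54 mm behind the grasp point. The pads swing forward as they close: fully open they stand 13 mm farther back than shut.
Start: joints at [68.125, 14.897, -7.913, 67.191, 0, 90], TCP at [0.196, 0.487, 0.231] pointing down, gripper open.
Joint ranges: [-159.42, 159.42], [-47.68, 98.78], [-73.54, 78.23], [-108.79, 121.32], [-90, 84.71], [-180, 180]. Speed limits (degrees/s): [147.25, 147.25, 180, 180, 180, 180].

## Interface

Orientations are given as a 3x3 rotation matrix whose columns are the frame's x, y, z axes.
In Python, from plant import arm gives the robot as it stands.
- The arm moves only by the shell command python3 -m inch 'ROWS'. ROWS is JSON, a list of rows, each an object of numbers: "dx", "dy", "dz": the shift along the tool's x, y, z in units of 40 cm (1.0 is 40 cm); "ax", "ay", "az": the turn, a rotation vector about the tool's x, y, z in units of 30 degrees (1.0 is 30 degrees); "grip": the closure, from -1 (fully open) to 1 (shut). In form: [{"dx": .., "dy": .., "dz": .., "ax": .., "ay": .., "az": .., "grip": ..}, ...]. A call has 1 to 12 rows; each row shifts and turns the commanded pose from where the row before left it, along the tool's axes as they then stand; what a row does not reach is not made up. A row lasts 1/10 s, in which the tool goes at most 50 mm and 8.59 degrees, less where a joint would pass 70% of its speed; a pose out of reach is approached as far as the arm can. A call with a number of a shift or a turn outside -1 to 1 is refused whole. A call with a gripper value outside its range is refused whole. The fingers move at their own pace and stop on an object; the grip force is fixed at half the most. Time passes only in rows, so rows that do not move let the fingers close. It gives the time, the measured TCP pose, the force, the opening and the grip force at its end, in the units of the state.
- arm.get_obs(): the state, without advancing time (a new reading comes with each control period).
- arm.get_image(name): name is "scene" or "side" or "wrist"; returns a dict with "image" (480x640x3 uint8, red, green, blue), "mtx" (3x3 intrinsics, pixels), "pose" (4x4, takes a point from camera to world coordinates). Camera axes: x right, y down, z forward; pixel columns grow to the right and rows downward; lengths in m; the calibration is good to about 2 mm. A picture is of the moment at which its call begins. There is no depth.
- arm.job_done(): hands the job in; it is judged then, once.
Trained networks look in the newest picture that a camera, given by its name, has taken for a name from the list of things; names that differ only in an ending like _2 or _b are one class to them, and where a whole thing is asked for, a point or a joint stands for the part that bears it (a point fixed in the world has none). Each returns a list of dicts, best first, with "score" (0 to 1); they miss things now and then, are a little off and sometimes report something else, mostly with a low value. They report only what shows in the picture. A call takes as long as a camera call. They do not tell look-alikes from the thing itself.
- arm.masks_of(camera, target): "pixels" (480x640 bool, what is visible of it) and "pixel" ([column, row] in pixels, amid what is visible of it).
The state is a dict: "time_s": time; "joint_positions": joint angles; "joint_velocities": joint speeds; "tau": joint torques, N m; "tcp_pos": TCP position; "orientation": TCP orientation; "force": force on the tool from outside, world axes, zero at the start; "moment": the same for the moment, N m; "width": opening from 0.0 (shut) to 1.0 (fully open); "grasp_force": force on a finger pad.
Only numpy, scipy, OpenCV 4.12 (cv2) and the standard library are available. Lean on these libraries where they do the work, as an engineer would, in place of code of your own. Each camera call takes 0.05 s, during which the arm holds its last target. There are 200 camera calls.

## Working session

There is one attempt and no reset: what is moved stays moved. The work goes in short steps, Python scripts to look and compute and a shell command to move; the robot and the scene stay as the last step left them, time stands still between calls to the robot, and variables do not carry over. Pictures are saved under pics/ and viewed, at most 14 in all, crops included, and the job is handed in when it is done.

```bash
ls; mkdir -p pics
python3 - <<'E'
from plant import arm
import cv2
for c in ["scene","side"]:
    d=arm.get_image(c); cv2.imwrite(f"pics/{c}0.png",d["image"][:,:,::-1]); print(c,d["pose"].round(3).tolist(),d["mtx"].round(1).tolist())
    for t in ["lamp_tray","repair_tray","funnel","oil_can","long_screwdriver","short_screwdriver","screw_tin","coin_dish","mug","flat_tin"]:
        print(t,[(round(m["score"],2),[int(x) for x in m["pixel"]],int(m["pixels"].sum())) for m in arm.masks_of(c,t)])
o=arm.get_obs();print(o)
E
```

```text
pics
scene [[0.24, 0.837, -0.492, 1.059], [0.971, -0.203, 0.128, -0.126], [0.007, -0.508, -0.861, 0.927], [0.0, 0.0, 0.0, 1.0]] [[473.8, 0.0, 323.0], [0.0, 473.8, 240.9], [0.0, 0.0, 1.0]]
lamp_tray [(0.58, [460, 198], 5742)]
repair_tray [(0.91, [164, 253], 7385)]
funnel [(0.76, [359, 200], 542), (0.62, [304, 205], 682)]
oil_can [(0.75, [238, 171], 620), (0.67, [351, 160], 613), (0.66, [302, 205], 751), (0.58, [241, 253], 617), (0.57, [291, 170], 687)]
long_screwdriver [(0.64, [276, 292], 583)]
short_screwdriver [(0.97, [382, 264], 408)]
screw_tin [(0.58, [256, 218], 573)]
coin_dish [(0.8, [326, 269], 923), (0.41, [278, 296], 528)]
mug [(0.79, [395, 333], 1890)]
flat_tin [(0.88, [284, 356], 1906)]
side [[-0.978, -0.135, 0.157, 0.394], [-0.207, 0.596, -0.776, 0.842], [0.011, -0.792, -0.611, 0.701], [0.0, 0.0, 0.0, 1.0]] [[564.6, 0.0, 324.2], [0.0, 564.6, 236.8], [0.0, 0.0, 1.0]]
lamp_tray [(0.71, [320, 407], 15791)]
repair_tray [(0.73, [394, 165], 3711)]
funnel [(0.84, [371, 298], 966)]
oil_can [(0.96, [449, 204], 625), (0.93, [380, 240], 859), (0.82, [357, 189], 919), (0.77, [442, 243
[... 444 characters left out ...]
+01,
       -4.31849837e-04,  9.00004800e+01]), 'joint_velocities': array([-0.00432161,  0.0824783 ,  0.11784004,  0.02541545,  0.07723118,
        0.00828438]), 'tau': array([-1.86489160e-04, -4.05628502e+01,  2.54239225e+01,  1.30271463e-03,
       -5.83907877e-05, -1.75512533e-06]), 'tcp_pos': array([0.19559925, 0.48717508, 0.23131028]), 'orientation': array([[-9.27995525e-01,  3.72591338e-01,  8.35850759e-06],
       [ 3.72591338e-01,  9.27995525e-01,  5.89081843e-07],
       [-7.53717085e-06,  3.66097284e-06, -1.00000000e+00]]), 'force': array([ 0.92718804, -0.60930422,  0.21078976]), 'moment': array([0.01943662, 0.04301025, 0.00911669]), 'grasp_force': 0.0, 'width': 0.9994500878689356}
```

View pics/scene0.png

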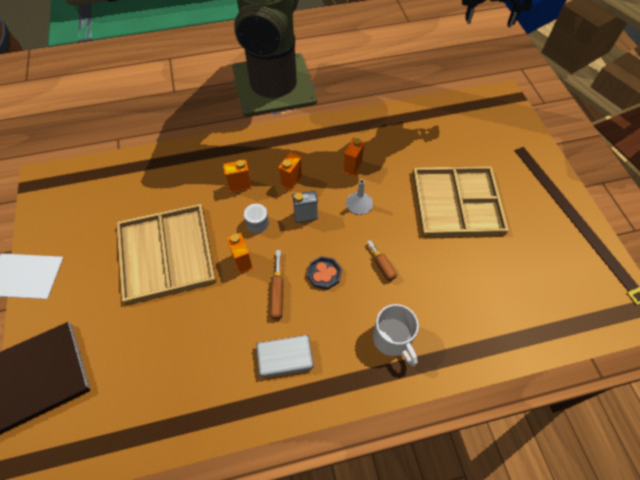

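View pics/side0.png

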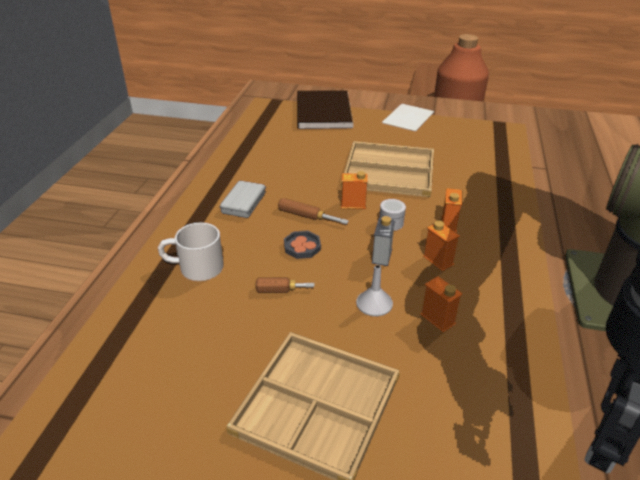

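The scene view shows the grey can at (305,207), the funnel at (360,203), the tin at (256,218), the long screwdriver at (277,285), the short one at (381,260), the lamp tray at (460,200) and the repair tray at (165,252). The side view agrees: can (382,240), tin (393,213), lamp tray (316,405). The four orange cans are decoys. Next I fit poses by silhouette in both views.

```bash
cat > h.py <<'E'
from plant import arm
import numpy as np, cv2
from scipy.optimize import minimize
def box(x0,x1,y0,y1,z0,z1): return np.array([[x,y,z] for x in(x0,x1) for y in(y0,y1) for z in(z0,z1)])/1000
def cyl(r0,r1,z0,z1,cx=0):
    a=np.linspace(0,2*np.pi,24,endpoint=False)
    return np.array([[cx+r*np.cos(t),r*np.sin(t),z] for r,z in((r0,z0),(r1,z1)) for t in a])/1000
M={"lamp_tray":[box(-93,93,-96,96,0,20)],"repair_tray":[box(-101,101,-96,96,0,20)],
"funnel":[cyl(31.5,8,0,36),cyl(8,5.5,36,85)],"oil_can":[box(-26,26,-15,15,0,72),cyl(9,9,72,82,13)],
"long_screwdriver":[box(-80,15,-12,12,1,23),box(15,80,-3.5,3.5,8,15)],
"short_screwdriver":[box(-52,10,-12,12,1,23),box(10,52,-3,3,9,15)],
"screw_tin":[cyl(26,26,0,45)],"coin_dish":[cyl(35.5,35.5,0,14)],"mug":[cyl(40,40,0,75)],"flat_tin":[box(-33,33,-52,52,0,26)]}
def proj(P,d):
    q=(np.linalg.inv(d["pose"])@np.c_[P,np.ones(len(P))].T)[:3]
    p=d["mtx"]@q; return (p[:2]/p[2]).T
def place(name,x,y,yaw,z=0):
    c,s=np.cos(yaw),np.sin(yaw);R=np.array([[c,-s,0],[s,c,0],[0,0,1]])
    return [p@R.T+[x,y,z] for p in M[name]]
def sil(name,v,d,z=0):
    im=np.zeros((480,640),np.uint8)
    for P in place(name,*v,z):
        h=cv2.convexHull(np.float32(proj(P,d)))
        cv2.fillConvexPoly(im,np.int32(np.round(h*16)),1,shift=4)
    return im>0
def ground(px,d,z):
    r=d["pose"][:3,:3]@np.linalg.inv(d["mtx"])@[px[0],px[1],1]; o=d["pose"][:3,3]
    return o+r*(z-o[2])/r[2]
def fit(name,obs,yaws,z=0,zm=.02):
    g=np.mean([ground(m["pixel"],d,z+zm)[:2] for m,d in obs],0)
    def cost(u):
        v=[u[0],u[1],u[2]*10]; t=0
        for m,d in obs:
            a=sil(name,v,d,z);b=m["pixels"]; t+=1-(a&b).sum()/max((a|b).sum(),1)
        return t/len(obs)
    best=None
    for w in yaws:
        s=np.array([g[0],g[1],w/10]); S=np.vstack([s,s+[.02,0,0],s+[0,.02,0],s+[0,0,.03]])
        r=minimize(cost,s,method="Nelder-Mead",options=dict(initial_simplex=S,xatol=2e-4,fatol=1e-4))
        if best is None or r.fun<best.fun: best=r
    v=best.x*[1,1,10]; return v,best.fun
E
python3 - <<'E'
from h import *
import json
near={"lamp_tray":((460,198),(320,407)),"repair_tray":((164,253),(394,165)),"funnel":((359,200),(371,298)),"oil_can":((302,205),(380,240)),
"long_screwdriver":((276,292),(305,208)),"short_screwdriver":((382,264),(275,282)),"screw_tin":((256,218),(394,211)),"coin_dish":((326,269),(298,245)),"mug":((395,333),(198,248)),"flat_tin":((284,356),(242,198))}
D={c:arm.get_image(c) for c in("scene","side")}
for c in D:
    im=D[c]["image"][:,:,::-1].copy(); D[c]["draw"]=im
res={}
for n,ps in near.items():
    obs=[]
    for c,p in zip(D,ps):
        k=[m for m in arm.masks_of(c,n) if np.hypot(*(np.array(m["pixel"])-p))<12]
        if k: obs.append((k[0],D[c]))
    ro=n in("funnel","screw_tin","coin_dish","mug")
    yaws=[0] if ro else [-.2,.2] if "tray" in n else np.arange(0,6.2,.5)
    if not obs: print(n,"none");continue
    v,f=fit(n,obs,yaws,zm={"funnel":.04,"oil_can":.04,"mug":.04}.get(n,.015))
    each=[fit(n,[o],[v[2]])[0].round(3).tolist() for o in obs] if ro or 'tray' in n else ''
    print(n,v.round(3).tolist(),"deg",round(np.degrees(v[2]),1),"loss",round(f,3),len(obs),each); res[n]=v.tolist()
    for c in D:
        cs,_=cv2.findContours(sil(n,v,D[c]).astype(np.uint8),0,2); cv2.drawContours(D[c]["draw"],cs,-1,(255,0,255),1)
json.dump(res,open("res.json","w"))
cv2.imwrite("pics/fit.png",np.hstack([cv2.resize(D["scene"]["draw"][120:400,80:540],(797,485))]))
cv2.imwrite("pics/fit2.png",D["side"]["draw"])
E
```

```text
lamp_tray [0.501, 0.348, -0.208] deg -11.9 loss 0.036 2 [[0.501, 0.349, -0.219], [0.502, 0.347, -0.215]]
repair_tray [0.478, -0.336, 0.039] deg 2.2 loss 0.075 2 [[0.478, -0.335, 0.032], [0.478, -0.34, 0.026]]
funnel [0.448, 0.121, 0.383] deg 21.9 loss 0.094 2 [[0.448, 0.122, 0.513], [0.449, 0.118, 0.867]]
oil_can [0.452, -0.01, 4.696] deg 269.1 loss 0.088 2 
long_screwdriver [0.609, -0.109, 2.941] deg 168.5 loss 0.214 2 
short_screwdriver [0.61, 0.119, 3.37] deg 193.1 loss 0.229 1 
screw_tin [0.447, -0.125, -0.055] deg -3.1 loss 0.236 2 [[0.447, -0.125, 0.13], [0.448, -0.127, 0.143]]
coin_dish [0.61, -0.006, 0.176] deg 10.1 loss 0.041 2 [[0.61, -0.005, 0.37], [0.611, -0.008, 0.566]]
mug [0.782, 0.093, 0.238] deg 13.7 loss 0.133 2 [[0.784, 0.094, 0.331], [0.782, 0.092, 0.246]]
flat_tin [0.772, -0.125, 6.227] deg 356.8 loss 0.13 2
```

View pics/fit.png

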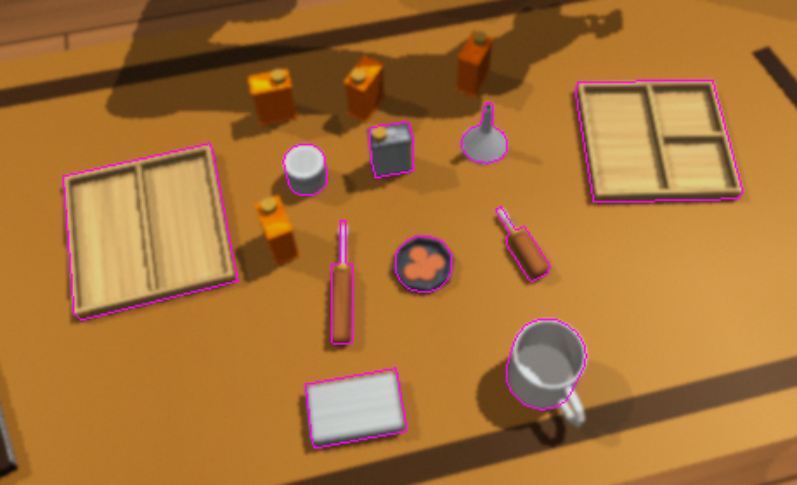

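View pics/fit2.png

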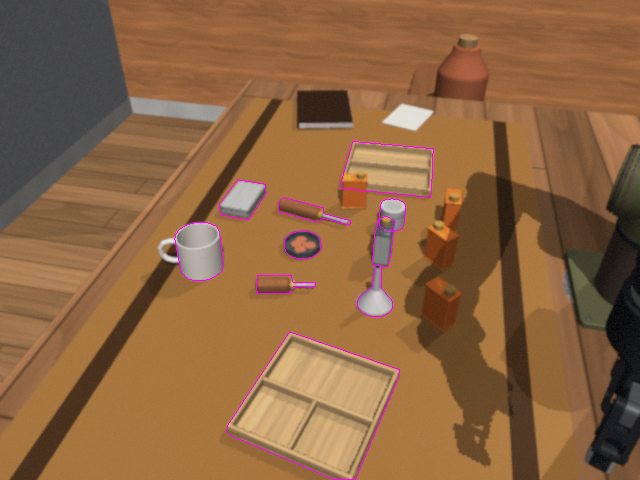

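```bash
cat > plan.py <<'E'
# usage: plan.py x y z theta_deg [...]: az units, then dx dy dz units in tool axes at final theta, assuming tool down
import sys; from plant import arm; import numpy as np
x,y,z,t=map(float,sys.argv[1:5]); o=arm.get_obs(); R=o["orientation"]; p=o["tcp_pos"]
th=np.degrees(np.arctan2(R[1,1],R[0,1])); d=(t-th+180)%360-180
a=np.radians(t); D=np.array([x,y,z])-p
print("t",round(o["time_s"],1),"p",p.round(4),"th",round(th,1),"tilt",round(np.degrees(np.arccos(-R[2,2])),2),"q1,q6",o["joint_positions"][[0,5]].round(0),"w",round(o["width"],3),"gf",round(o["grasp_force"],1),"F",o["force"].round(1))
print("az",round(-d/30,3),"dx",round((-np.sin(a)*D[0]+np.cos(a)*D[1])/.4,4),"dy",round((np.cos(a)*D[0]+np.sin(a)*D[1])/.4,4),"dz",round(-D[2]/.4,4))
E
python3 plan.py 0.6275 0.123 0.13 103.1
python3 - <<'E'
from h import *
D={c:arm.get_image(c) for c in("scene","side")}
A=arm.masks_of("scene","oil_can");B=arm.masks_of("side","oil_can")
for s,q in (((238,171),(449,204)),((351,160),(440,301)),((291,170),(442,243)),((241,253),(357,189))):
    obs=[([m for m in L if np.hypot(*(np.array(m["pixel"])-p))<12][:1],D[c]) for L,p,c in((A,s,"scene"),(B,q,"side"))]
    obs=[(m[0],d) for m,d in obs if m]
    v,f=fit("oil_can",obs,[0,1.5],zm=.04); print(v.round(3),round(f,2),len(obs))
E
```

```text
t 2.2 p [0.1956 0.4872 0.2313] th 68.1 tilt 0.0 q1,q6 [68. 90.] w 0.999 gf 0.0 F [-1.1 -0.7 -0.3]
az -1.166 dx -0.8453 dy -1.1315 dz 0.2533
[ 0.329 -0.147  1.546] 0.09 2
[0.337 0.136 2.549] 0.08 2
[ 0.345 -0.023  2.455] 0.09 2
[ 0.537 -0.174  0.128] 0.11 2
```

```bash
python3 -m inch '[{"az":-0.233,"grip":-1},{"az":-0.233,"grip":-1},{"az":-0.233,"grip":-1},{"az":-0.233,"grip":-1},{"az":-0.233,"grip":-1},{"dx":-0.06,"dy":-0.08,"grip":-1},{"dx":-0.06,"dy":-0.08,"grip":-1},{"dx":-0.06,"dy":-0.08,"grip":-1},{"dx":-0.06,"dy":-0.08,"grip":-1},{"dx":-0.06,"dy":-0.08,"grip":-1},{"dx":-0.06,"dy":-0.08,"grip":-1},{"dx":-0.06,"dy":-0.08,"grip":-1}]'; python3 -m inch '[{"dx":-0.06,"dy":-0.08,"dz":0.02,"grip":-1},{"dx":-0.06,"dy":-0.08,"dz":0.04,"grip":-1},{"dx":-0.06,"dy":-0.08,"dz":0.04,"grip":-1},{"dx":-0.06,"dy":-0.08,"dz":0.04,"grip":-1},{"dx":-0.06,"dy":-0.08,"dz":0.04,"grip":-1},{"dx":-0.06,"dy":-0.08,"dz":0.04,"grip":-1},{"dx":-0.06,"dy":-0.08,"dz":0.033,"grip":-0.3},{"grip":-0.3},{"grip":-0.3}]'; python3 plan.py 0.6275 0.123 0.004 103.1
```

```text
t 2.4 p [0.1956 0.4872 0.2313] th 68.1 tilt 0.0 q1,q6 [68. 90.] w 1.003 gf 0.0 F [-0.6  1.2  0.3]
az -1.166 dx -0.8453 dy -1.1315 dz 0.5683invalid input at $[0]: expected keys dx, dy, dz, ax, ay, az, grip
invalid input at $[0]: expected keys dx, dy, dz, ax, ay, az, grip
```

```bash
python3 -m inch '[{"dx":0,"dy":0,"dz":0,"ax":0,"ay":0,"az":-0.233,"grip":-1},{"dx":0,"dy":0,"dz":0,"ax":0,"ay":0,"az":-0.233,"grip":-1},{"dx":0,"dy":0,"dz":0,"ax":0,"ay":0,"az":-0.233,"grip":-1},{"dx":0,"dy":0,"dz":0,"ax":0,"ay":0,"az":-0.233,"grip":-1},{"dx":0,"dy":0,"dz":0,"ax":0,"ay":0,"az":-0.233,"grip":-1},{"dx":-0.06,"dy":-0.08,"dz":0,"ax":0,"ay":0,"az":0,"grip":-1},{"dx":-0.06,"dy":-0.08,"dz":0,"ax":0,"ay":0,"az":0,"grip":-1},{"dx":-0.06,"dy":-0.08,"dz":0,"ax":0,"ay":0,"az":0,"grip":-1},{"dx":-0.06,"dy":-0.08,"dz":0,"ax":0,"ay":0,"az":0,"grip":-1},{"dx":-0.06,"dy":-0.08,"dz":0,"ax":0,"ay":0,"az":0,"grip":-1},{"dx":-0.06,"dy":-0.08,"dz":0,"ax":0,"ay":0,"az":0,"grip":-1},{"dx":-0.06,"dy":-0.08,"dz":0,"ax":0,"ay":0,"az":0,"grip":-1}]'; python3 -m inch '[{"dx":-0.06,"dy":-0.08,"dz":0.02,"ax":0,"ay":0,"az":0,"grip":-1},{"dx":-0.06,"dy":-0.08,"dz":0.04,"ax":0,"ay":0,"az":0,"grip":-1},{"dx":-0.06,"dy":-0.08,"dz":0.04,"ax":0,"ay":0,"az":0,"grip":-1},{"dx":-0.06,"dy":-0.08,"dz":0.04,"ax":0,"ay":0,"az":0,"grip":-1},{"dx":-0.06,"dy":-0.08,"dz":0.04,"ax":0,"ay":0,"az":0,"grip":-1},{"dx":-0.06,"dy":-0.08,"dz":0.04,"ax":0,"ay":0,"az":0,"grip":-1},{"dx":-0.06,"dy":-0.08,"dz":0.033,"ax":0,"ay":0,"az":0,"grip":-0.2},{"dx":0,"dy":0,"dz":0,"ax":0,"ay":0,"az":0,"grip":-0.2},{"dx":0,"dy":0,"dz":0,"ax":0,"ay":0,"az":0,"grip":-0.2}]'; python3 plan.py 0.6275 0.123 0.004 103.1
```

```text
time_s: 3.6
tcp_pos: [0.4111, 0.3059, 0.2315]
orientation: [[-0.974, -0.226, 0.0], [-0.226, 0.974, 0.0], [-0.0, 0.0, -1.0]]
force: [0.5, 0.8, -1.0]
width: 1.001
grasp_force: 0.0
time_s: 4.5
tcp_pos: [0.6242, 0.126, 0.1292]
orientation: [[-0.974, -0.225, -0.002], [-0.225, 0.974, 0.0], [0.002, 0.0, -1.0]]
force: [0.8, 1.5, 0.1]
width: 0.598
grasp_force: 0.0
t 4.5 p [0.6242 0.126  0.1292] th 103.0 tilt 0.1 q1,q6 [11. -2.] w 0.598 gf 0.0 F [0.8 1.5 0.1]
az -0.004 dx -0.0063 dy -0.0092 dz 0.3129
```

```bash
cat > look.py <<'E'
import sys; from h import *
n,x,y,yaw=sys.argv[1],*map(float,sys.argv[2:5]); z=float(sys.argv[5]) if len(sys.argv)>5 else 0
cams=sys.argv[6].split(",") if len(sys.argv)>6 else ["wrist"]
obs=[]
for c in cams:
    d=arm.get_image(c); L=arm.masks_of(c,n); e=np.mean(np.argwhere(sil(n,[x,y,np.radians(yaw)],d,z)),0)[::-1]
    L=[m for m in L if np.hypot(*(np.array(m["pixel"])-e))<40]
    print(c,"expect",e.round(),[(round(m["score"],2),m["pixel"],int(m["pixels"].sum())) for m in L])
    if L: obs.append((L[0],d))
if obs:
    v,f=fit(n,obs,np.radians([yaw-8,yaw,yaw+8]),z); print("x,y,yaw",v[:2].round(4),round(np.degrees(v[2]),1),"loss",round(f,3))
    a=sil(n,v,d,z).astype(np.uint8); im=d["image"][:,:,::-1].copy(); cs,_=cv2.findContours(a,0,2); cv2.drawContours(im,cs,-1,(255,0,255),1); cv2.imwrite("pics/last.png",im)
E
python3 look.py short_screwdriver .610 .119 193.1
```

```text
wrist expect [314. 226.] [(0.62, [319.2, 230.0], 4643)]
x,y,yaw [0.611  0.1222] 193.6 loss 0.112
```

View pics/last.png

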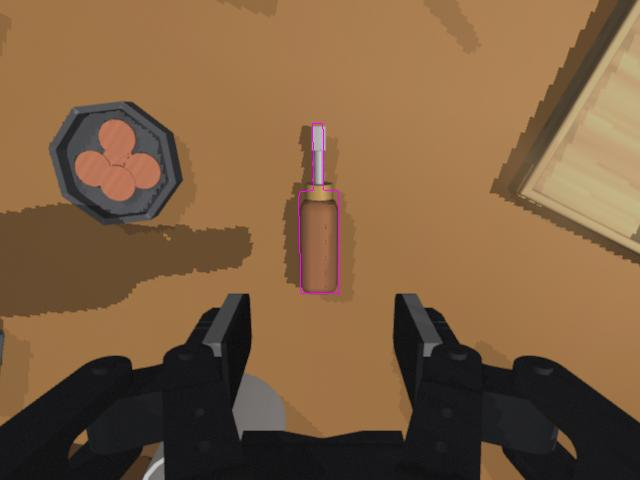

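Wrist view: the short screwdriver lies at (319,220), centred between the fingers, and the fit outline matches it. Now the descent and grasp.

```bash
python3 -m inch '[{"dx":-0.01,"dy":-0.001,"dz":0.04,"ax":0,"ay":0,"az":-0.01,"grip":-0.2},{"dx":0,"dy":0,"dz":0.05,"ax":0,"ay":0,"az":0,"grip":-0.2},{"dx":0,"dy":0,"dz":0.05,"ax":0,"ay":0,"az":0,"grip":-0.2},{"dx":0,"dy":0,"dz":0.05,"ax":0,"ay":0,"az":0,"grip":-0.2},{"dx":0,"dy":0,"dz":0.05,"ax":0,"ay":0,"az":0,"grip":-0.2},{"dx":0,"dy":0,"dz":0.04,"ax":0,"ay":0,"az":0,"grip":-0.2},{"dx":0,"dy":0,"dz":0.02,"ax":0,"ay":0,"az":0,"grip":-0.2},{"dx":0,"dy":0,"dz":0.014,"ax":0,"ay":0,"az":0,"grip":-0.2},{"dx":0,"dy":0,"dz":0,"ax":0,"ay":0,"az":0,"grip":-0.2}]';  python3 -m inch '[{"dx":0,"dy":0,"dz":0,"ax":0,"ay":0,"az":0,"grip":1},{"dx":0,"dy":0,"dz":0,"ax":0,"ay":0,"az":0,"grip":1},{"dx":0,"dy":0,"dz":0,"ax":0,"ay":0,"az":0,"grip":1},{"dx":0,"dy":0,"dz":0,"ax":0,"ay":0,"az":0,"grip":1},{"dx":0,"dy":0,"dz":0,"ax":0,"ay":0,"az":0,"grip":1},{"dx":0,"dy":0,"dz":0,"ax":0,"ay":0,"az":0,"grip":1}]'; python3 plan.py 0.6285 0.1264 0.004 103.1
```

```text
time_s: 5.5
tcp_pos: [0.6279, 0.1279, 0.0046]
orientation: [[-0.973, -0.232, -0.0], [-0.232, 0.973, 0.0], [0.0, 0.0, -1.0]]
force: [-1.0, 0.6, 0.9]
width: 0.598
grasp_force: 0.0
time_s: 6.1
tcp_pos: [0.6293, 0.1275, 0.0058]
orientation: [[-0.973, -0.231, 0.002], [-0.231, 0.973, 0.001], [-0.002, 0.0, -1.0]]
force: [-0.7, 0.1, 5.7]
width: 0.269
grasp_force: 60.5
t 6.1 p [0.6293 0.1275 0.0058] th 103.4 tilt 0.14 q1,q6 [11. -2.] w 0.269 gf 60.5 F [-0.7  0.1  5.7]
az 0.009 dx 0.0025 dy -0.0023 dz 0.0045
```

```bash
python3 -m inch '[{"dx":0,"dy":0,"dz":-0.03,"ax":0,"ay":0,"az":0,"grip":1},{"dx":0,"dy":0,"dz":-0.06,"ax":0,"ay":0,"az":0,"grip":1},{"dx":0,"dy":0,"dz":-0.06,"ax":0,"ay":0,"az":0,"grip":1},{"dx":0,"dy":0,"dz":-0.06,"ax":0,"ay":0,"az":0,"grip":1},{"dx":0,"dy":0,"dz":0,"ax":0,"ay":0,"az":0.17,"grip":1},{"dx":0,"dy":0,"dz":0,"ax":0,"ay":0,"az":0.17,"grip":1},{"dx":0,"dy":0,"dz":0,"ax":0,"ay":0,"az":0.17,"grip":1},{"dx":0,"dy":0,"dz":0,"ax":0,"ay":0,"az":0.17,"grip":1},{"dx":0,"dy":0,"dz":0,"ax":0,"ay":0,"az":0.17,"grip":1},{"dx":0,"dy":0,"dz":0,"ax":0,"ay":0,"az":0,"grip":1}]'; python3 plan.py 0.509 0.300 0.05 77.8
```

```text
time_s: 7.1
tcp_pos: [0.628, 0.1272, 0.0888]
orientation: [[-0.978, 0.21, -0.0], [0.21, 0.978, -0.0], [0.0, -0.0, -1.0]]
force: [-0.9, 0.0, -1.2]
width: 0.264
grasp_force: 59.7
t 7.1 p [0.628  0.1272 0.0888] th 77.9 tilt 0.02 q1,q6 [11. 24.] w 0.264 gf 59.7 F [-0.9  0.  -1.2]
az 0.003 dx 0.3821 dy 0.3593 dz 0.0971
```

```bash
python3 -m inch '[{"dx":0.048,"dy":0.045,"dz":0,"ax":0,"ay":0,"az":0,"grip":1},{"dx":0.048,"dy":0.045,"dz":0,"ax":0,"ay":0,"az":0,"grip":1},{"dx":0.048,"dy":0.045,"dz":0,"ax":0,"ay":0,"az":0,"grip":1},{"dx":0.048,"dy":0.045,"dz":0,"ax":0,"ay":0,"az":0,"grip":1},{"dx":0.048,"dy":0.045,"dz":0,"ax":0,"ay":0,"az":0,"grip":1},{"dx":0.048,"dy":0.045,"dz":0,"ax":0,"ay":0,"az":0,"grip":1},{"dx":0.048,"dy":0.045,"dz":0,"ax":0,"ay":0,"az":0,"grip":1},{"dx":0.046,"dy":0.044,"dz":0.03,"ax":0,"ay":0,"az":0,"grip":1},{"dx":0,"dy":0,"dz":0.067,"ax":0,"ay":0,"az":0,"grip":1},{"dx":0,"dy":0,"dz":0.06,"ax":0,"ay":0,"az":0,"grip":1},{"dx":0,"dy":0,"dz":0.03,"ax":0,"ay":0,"az":0,"grip":1},{"dx":0,"dy":0,"dz":0,"ax":0,"ay":0,"az":0,"grip":1}]'; python3 plan.py 0.509 0.300 0.0115 77.8
```

```text
time_s: 8.3
tcp_pos: [0.5083, 0.2994, 0.0127]
orientation: [[-0.978, 0.209, -0.002], [0.209, 0.978, -0.001], [0.002, -0.001, -1.0]]
force: [-0.9, -0.3, 0.6]
width: 0.269
grasp_force: 59.7
t 8.3 p [0.5083 0.2994 0.0127] th 77.9 tilt 0.12 q1,q6 [30. 43.] w 0.269 gf 59.7 F [-0.9 -0.3  0.6]
az 0.004 dx -0.0013 dy 0.0018 dz 0.003
```

```bash
python3 -m inch '[{"dx":0,"dy":0,"dz":0.003,"ax":0,"ay":0,"az":0,"grip":1},{"dx":0,"dy":0,"dz":0,"ax":0,"ay":0,"az":0,"grip":0.05},{"dx":0,"dy":0,"dz":0,"ax":0,"ay":0,"az":0,"grip":0.05},{"dx":0,"dy":0,"dz":0,"ax":0,"ay":0,"az":0,"grip":0.05},{"dx":0,"dy":0,"dz":0,"ax":0,"ay":0,"az":0,"grip":0.05},{"dx":0,"dy":0,"dz":-0.03,"ax":0,"ay":0,"az":0,"grip":0.05},{"dx":0,"dy":0,"dz":-0.08,"ax":0,"ay":0,"az":0,"grip":0.05},{"dx":0,"dy":0,"dz":-0.1,"ax":0,"ay":0,"az":0,"grip":0.05},{"dx":0,"dy":0,"dz":-0.1,"ax":0,"ay":0,"az":0,"grip":0.05},{"dx":0,"dy":0,"dz":0,"ax":0,"ay":0,"az":0,"grip":0.05}]'; python3 look.py short_screwdriver .4915 .304 168 0.005; python3 plan.py 0.6335 -0.114 0.14 78.5
```

```text
time_s: 9.3
tcp_pos: [0.5129, 0.3022, 0.1438]
orientation: [[-0.978, 0.21, 0.011], [0.21, 0.978, 0.006], [-0.009, 0.008, -1.0]]
force: [0.3, -0.8, -0.2]
width: 0.475
grasp_force: 0.0
wrist expect [314. 212.] [(0.78, [316.4, 211.1], 4520)]
x,y,yaw [0.4899 0.3057] 168.2 loss 0.116
t 9.4 p [0.51   0.3004 0.1387] th 77.9 tilt 0.23 q1,q6 [30. 43.] w 0.474 gf 0.0 F [-0.2 -1.2  0. ]
az -0.021 dx -0.509 dy -0.9537 dz -0.0032
```

```bash
python3 -m inch '[{"dx":-0.0463,"dy":-0.0867,"dz":0,"ax":0,"ay":0,"az":-0.02,"grip":-0.2},{"dx":-0.0463,"dy":-0.0867,"dz":0,"ax":0,"ay":0,"az":0,"grip":-0.2},{"dx":-0.0463,"dy":-0.0867,"dz":0,"ax":0,"ay":0,"az":0,"grip":-0.2},{"dx":-0.0463,"dy":-0.0867,"dz":0,"ax":0,"ay":0,"az":0,"grip":-0.2},{"dx":-0.0463,"dy":-0.0867,"dz":0,"ax":0,"ay":0,"az":0,"grip":-0.2},{"dx":-0.0463,"dy":-0.0867,"dz":0,"ax":0,"ay":0,"az":0,"grip":-0.2},{"dx":-0.0463,"dy":-0.0867,"dz":0,"ax":0,"ay":0,"az":0,"grip":-0.2},{"dx":-0.0463,"dy":-0.0867,"dz":0,"ax":0,"ay":0,"az":0,"grip":-0.2},{"dx":-0.0463,"dy":-0.0867,"dz":0,"ax":0,"ay":0,"az":0,"grip":-0.2},{"dx":-0.0463,"dy":-0.0867,"dz":0,"ax":0,"ay":0,"az":0,"grip":-0.2},{"dx":-0.0463,"dy":-0.0867,"dz":0,"ax":0,"ay":0,"az":0,"grip":-0.2},{"dx":0,"dy":0,"dz":0,"ax":0,"ay":0,"az":0,"grip":-0.2}]'; python3 look.py long_screwdriver .609 -.109 168.5; python3 plan.py 0.6335 -0.114 0.006 78.5
```

```text
time_s: 10.6
tcp_pos: [0.6322, -0.1195, 0.1347]
orientation: [[-0.979, 0.205, -0.001], [0.205, 0.979, -0.002], [0.001, -0.002, -1.0]]
force: [-0.8, 1.3, -0.0]
width: 0.597
grasp_force: 0.0
wrist expect [329. 213.] [(0.85, [330.3, 226.5], 6951)]
x,y,yaw [ 0.6119 -0.1079] 167.5 loss 0.105
t 10.7 p [ 0.6308 -0.1154  0.1348] th 78.4 tilt 0.19 q1,q6 [-10.   1.] w 0.599 gf 0.0 F [-1.6  0.5  0.1]
az -0.005 dx -0.0059 dy 0.0049 dz 0.3221
```

```bash
python3 -m inch '[{"dx":-0.012,"dy":0.008,"dz":0.04,"ax":0,"ay":0,"az":0.03,"grip":-0.2},{"dx":0,"dy":0,"dz":0.05,"ax":0,"ay":0,"az":0,"grip":-0.2},{"dx":0,"dy":0,"dz":0.05,"ax":0,"ay":0,"az":0,"grip":-0.2},{"dx":0,"dy":0,"dz":0.05,"ax":0,"ay":0,"az":0,"grip":-0.2},{"dx":0,"dy":0,"dz":0.05,"ax":0,"ay":0,"az":0,"grip":-0.2},{"dx":0,"dy":0,"dz":0.045,"ax":0,"ay":0,"az":0,"grip":-0.2},{"dx":0,"dy":0,"dz":0.02,"ax":0,"ay":0,"az":0,"grip":-0.2},{"dx":0,"dy":0,"dz":0.015,"ax":0,"ay":0,"az":0,"grip":-0.2},{"dx":0,"dy":0,"dz":0,"ax":0,"ay":0,"az":0,"grip":-0.2}]';  python3 -m inch '[{"dx":0,"dy":0,"dz":0,"ax":0,"ay":0,"az":0,"grip":1},{"dx":0,"dy":0,"dz":0,"ax":0,"ay":0,"az":0,"grip":1},{"dx":0,"dy":0,"dz":0,"ax":0,"ay":0,"az":0,"grip":1},{"dx":0,"dy":0,"dz":0,"ax":0,"ay":0,"az":0,"grip":1},{"dx":0,"dy":0,"dz":0,"ax":0,"ay":0,"az":0,"grip":1}]'; python3 plan.py 0.6363 -0.1133 0.006 77.5
```

```text
time_s: 11.6
tcp_pos: [0.6367, -0.1117, 0.0076]
orientation: [[-0.977, 0.214, -0.002], [0.214, 0.977, 0.0], [0.002, 0.0, -1.0]]
force: [-0.7, -0.1, 0.3]
width: 0.603
grasp_force: 0.0
time_s: 12.1
tcp_pos: [0.6383, -0.1128, 0.0098]
orientation: [[-0.977, 0.215, 0.002], [0.215, 0.977, -0.0], [-0.002, 0.0, -1.0]]
force: [-0.1, 0.2, 5.9]
width: 0.26
grasp_force: 61.5
t 12.1 p [ 0.6383 -0.1128  0.0098] th 77.6 tilt 0.14 q1,q6 [-10.   2.] w 0.26 gf 61.5 F [-0.1  0.2  5.9]
az 0.002 dx 0.0048 dy -0.0022 dz 0.0096
```

```bash
python3 -m inch '[{"dx":0,"dy":0,"dz":-0.03,"ax":0,"ay":0,"az":0,"grip":1},{"dx":0,"dy":0,"dz":-0.07,"ax":0,"ay":0,"az":0,"grip":1},{"dx":0,"dy":0,"dz":-0.08,"ax":0,"ay":0,"az":0,"grip":1},{"dx":0,"dy":0,"dz":-0.08,"ax":0,"ay":0,"az":0,"grip":1},{"dx":0,"dy":0,"dz":-0.08,"ax":0,"ay":0,"az":0,"grip":1},{"dx":0,"dy":0,"dz":0,"ax":0,"ay":0,"az":-0.16,"grip":1},{"dx":0,"dy":0,"dz":0,"ax":0,"ay":0,"az":-0.16,"grip":1},{"dx":0,"dy":0,"dz":0,"ax":0,"ay":0,"az":-0.16,"grip":1},{"dx":0,"dy":0,"dz":0,"ax":0,"ay":0,"az":0,"grip":1}]'; python3 plan.py 0.5066 -0.3816 0.015 92
```

```text
time_s: 13.0
tcp_pos: [0.637, -0.1126, 0.1448]
orientation: [[-0.999, -0.034, -0.0], [-0.034, 0.999, 0.0], [0.0, 0.0, -1.0]]
force: [-0.3, 0.8, -1.0]
width: 0.261
grasp_force: 60.6
t 13.0 p [ 0.637  -0.1126  0.1448] th 92.0 tilt 0.02 q1,q6 [-10. -12.] w 0.261 gf 60.6 F [-0.3  0.8 -1. ]
az -0.001 dx 0.3492 dy -0.6607 dz 0.3245
```

```bash
python3 -m inch '[{"dx":0.044,"dy":-0.083,"dz":0,"ax":0,"ay":0,"az":0,"grip":1},{"dx":0.044,"dy":-0.083,"dz":0,"ax":0,"ay":0,"az":0,"grip":1},{"dx":0.044,"dy":-0.083,"dz":0,"ax":0,"ay":0,"az":0,"grip":1},{"dx":0.044,"dy":-0.083,"dz":0,"ax":0,"ay":0,"az":0,"grip":1},{"dx":0.044,"dy":-0.083,"dz":0,"ax":0,"ay":0,"az":0,"grip":1},{"dx":0.044,"dy":-0.083,"dz":0,"ax":0,"ay":0,"az":0,"grip":1},{"dx":0.044,"dy":-0.083,"dz":0,"ax":0,"ay":0,"az":0,"grip":1},{"dx":0.041,"dy":-0.08,"dz":0,"ax":0,"ay":0,"az":0,"grip":1},{"dx":0,"dy":0,"dz":0.1,"ax":0,"ay":0,"az":0,"grip":1},{"dx":0,"dy":0,"dz":0.1,"ax":0,"ay":0,"az":0,"grip":1},{"dx":0,"dy":0,"dz":0.06,"ax":0,"ay":0,"az":0,"grip":1},{"dx":0,"dy":0,"dz":0,"ax":0,"ay":0,"az":0,"grip":1}]'; python3 plan.py 0.5066 -0.3816 0.015 92
```

```text
time_s: 14.2
tcp_pos: [0.5035, -0.3794, 0.0364]
orientation: [[-0.999, -0.032, -0.007], [-0.032, 0.999, 0.006], [0.007, 0.006, -1.0]]
force: [-1.2, -0.1, -0.6]
width: 0.263
grasp_force: 60.6
t 14.2 p [ 0.5035 -0.3794  0.0364] th 91.9 tilt 0.52 q1,q6 [-37. -39.] w 0.263 gf 60.6 F [-1.2 -0.1 -0.6]
az -0.005 dx -0.0076 dy -0.0057 dz 0.0535
```

```bash
python3 -m inch '[{"dx":-0.005,"dy":0,"dz":0.03,"ax":0,"ay":0,"az":0,"grip":1},{"dx":0,"dy":0,"dz":0.015,"ax":0,"ay":0,"az":0,"grip":1},{"dx":0,"dy":0,"dz":0.006,"ax":0,"ay":0,"az":0,"grip":1},{"dx":0,"dy":0,"dz":0,"ax":0,"ay":0,"az":0,"grip":1},{"dx":0,"dy":0,"dz":0,"ax":0,"ay":0,"az":0,"grip":1}]'; python3 plan.py 0.5066 -0.3816 0.014 92
```

```text
time_s: 14.7
tcp_pos: [0.5095, -0.3819, 0.0209]
orientation: [[-0.999, -0.035, 0.001], [-0.035, 0.999, -0.001], [-0.001, -0.001, -1.0]]
force: [-0.6, 0.4, -0.7]
width: 0.258
grasp_force: 60.6
t 14.7 p [ 0.5095 -0.3819  0.0209] th 92.0 tilt 0.08 q1,q6 [-37. -39.] w 0.258 gf 60.6 F [-0.6  0.4 -0.7]
az -0.001 dx 0.0072 dy 0.001 dz 0.0173
```

```bash
python3 -m inch '[{"dx":0.006,"dy":0,"dz":0.01,"ax":0,"ay":0,"az":0,"grip":1},{"dx":0,"dy":0,"dz":0.006,"ax":0,"ay":0,"az":0,"grip":1},{"dx":0,"dy":0,"dz":0,"ax":0,"ay":0,"az":0,"grip":1},{"dx":0,"dy":0,"dz":0,"ax":0,"ay":0,"az":0,"grip":0.05},{"dx":0,"dy":0,"dz":0,"ax":0,"ay":0,"az":0,"grip":0.05},{"dx":0,"dy":0,"dz":0,"ax":0,"ay":0,"az":0,"grip":0.05},{"dx":0,"dy":0,"dz":0,"ax":0,"ay":0,"az":0,"grip":0.05},{"dx":0,"dy":0,"dz":-0.04,"ax":0,"ay":0,"az":0,"grip":0.05},{"dx":0,"dy":0,"dz":-0.1,"ax":0,"ay":0,"az":0,"grip":0.05},{"dx":0,"dy":0,"dz":-0.1,"ax":0,"ay":0,"az":0,"grip":0.05},{"dx":0,"dy":0,"dz":-0.1,"ax":0,"ay":0,"az":0,"grip":0.05},{"dx":0,"dy":0,"dz":0,"ax":0,"ay":0,"az":0,"grip":0.05}]'; python3 look.py long_screwdriver .4796 -.3825 182 .005; python3 plan.py 0.447 -0.125 0.14 0
```

```text
time_s: 15.9
tcp_pos: [0.51, -0.3842, 0.1564]
orientation: [[-0.999, -0.034, 0.01], [-0.035, 0.999, -0.007], [-0.009, -0.007, -1.0]]
force: [0.5, 0.2, -0.4]
width: 0.47
grasp_force: 0.0
wrist expect [326. 197.] [(0.86, [328.1, 207.2], 6343)]
x,y,yaw [ 0.4806 -0.382 ] 182.1 loss 0.108
t 16.0 p [ 0.5073 -0.3823  0.151 ] th 92.0 tilt 0.17 q1,q6 [-37. -39.] w 0.477 gf 0.0 F [ 0.3 -0.1 -1.2]
az 3.066 dx 0.6432 dy -0.1508 dz 0.0274
```

```bash
python3 -m inch '[{"dx":0,"dy":0,"dz":0,"ax":0,"ay":0,"az":0.279,"grip":-0.7},{"dx":0,"dy":0,"dz":0,"ax":0,"ay":0,"az":0.279,"grip":-0.7},{"dx":0,"dy":0,"dz":0,"ax":0,"ay":0,"az":0.279,"grip":-0.7},{"dx":0,"dy":0,"dz":0,"ax":0,"ay":0,"az":0.279,"grip":-0.7},{"dx":0,"dy":0,"dz":0,"ax":0,"ay":0,"az":0.279,"grip":-0.7},{"dx":0,"dy":0,"dz":0,"ax":0,"ay":0,"az":0.279,"grip":-0.7},{"dx":0,"dy":0,"dz":0,"ax":0,"ay":0,"az":0.279,"grip":-0.7},{"dx":0,"dy":0,"dz":0,"ax":0,"ay":0,"az":0.279,"grip":-0.7},{"dx":0,"dy":0,"dz":0,"ax":0,"ay":0,"az":0.279,"grip":-0.7},{"dx":0,"dy":0,"dz":0,"ax":0,"ay":0,"az":0.279,"grip":-0.7},{"dx":0,"dy":0,"dz":0,"ax":0,"ay":0,"az":0.276,"grip":-0.7}]'; python3 -m inch '[{"dx":0.08,"dy":-0.019,"dz":0,"ax":0,"ay":0,"az":0,"grip":-0.7},{"dx":0.08,"dy":-0.019,"dz":0,"ax":0,"ay":0,"az":0,"grip":-0.7},{"dx":0.08,"dy":-0.019,"dz":0,"ax":0,"ay":0,"az":0,"grip":-0.7},{"dx":0.08,"dy":-0.019,"dz":0,"ax":0,"ay":0,"az":0,"grip":-0.7},{"dx":0.08,"dy":-0.019,"dz":0,"ax":0,"ay":0,"az":0,"grip":-0.7},{"dx":0.08,"dy":-0.019,"dz":0,"ax":0,"ay":0,"az":0,"grip":-0.7},{"dx":0.08,"dy":-0.019,"dz":0,"ax":0,"ay":0,"az":0,"grip":-0.7},{"dx":0.08,"dy":-0.019,"dz":0,"ax":0,"ay":0,"az":0,"grip":-0.7},{"dx":0,"dy":0,"dz":0,"ax":0,"ay":0,"az":0,"grip":-0.7},{"dx":0,"dy":0,"dz":0,"ax":0,"ay":0,"az":0,"grip":-0.7}]'; python3 plan.py 0.447 -0.125 0.012 0;  python3 look.py screw_tin .447 -.125 0
```

```text
time_s: 17.1
tcp_pos: [0.5053, -0.3807, 0.1472]
orientation: [[0.006, 1.0, -0.003], [1.0, -0.006, 0.003], [0.003, -0.003, -1.0]]
force: [0.4, -0.7, 0.0]
width: 0.85
grasp_force: 0.0
time_s: 18.1
tcp_pos: [0.4446, -0.125, 0.1484]
orientation: [[-0.001, 1.0, -0.003], [1.0, 0.001, 0.0], [0.0, -0.003, -1.0]]
force: [0.1, 0.1, -0.3]
width: 0.849
grasp_force: 0.0
t 18.1 p [ 0.4446 -0.125   0.1484] th 0.1 tilt 0.15 q1,q6 [-16.  74.] w 0.849 gf 0.0 F [ 0.1  0.1 -0.3]
az 0.003 dx -0.0 dy 0.0059 dz 0.3411
wrist expect [326. 233.] [(0.61, [329.7, 233.2], 5941)]
x,y,yaw [ 0.4484 -0.1226] 18.6 loss 0.071
```

View pics/last.png

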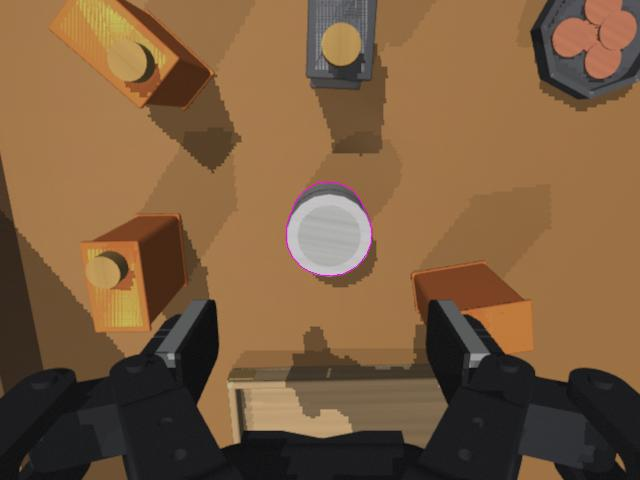

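Wrist view: the tin is at (329,230) and the outline matches. The fingers are clear of the orange can at lower right and of the one at left.

```bash
python3 -m inch '[{"dx":0.003,"dy":0.0085,"dz":0.04,"ax":0,"ay":0,"az":0,"grip":-0.7},{"dx":0,"dy":0,"dz":0.05,"ax":0,"ay":0,"az":0,"grip":-0.7},{"dx":0,"dy":0,"dz":0.05,"ax":0,"ay":0,"az":0,"grip":-0.7},{"dx":0,"dy":0,"dz":0.05,"ax":0,"ay":0,"az":0,"grip":-0.7},{"dx":0,"dy":0,"dz":0.05,"ax":0,"ay":0,"az":0,"grip":-0.7},{"dx":0,"dy":0,"dz":0.05,"ax":0,"ay":0,"az":0,"grip":-0.7},{"dx":0,"dy":0,"dz":0.03,"ax":0,"ay":0,"az":0,"grip":-0.7},{"dx":0,"dy":0,"dz":0.015,"ax":0,"ay":0,"az":0,"grip":-0.7},{"dx":0,"dy":0,"dz":0,"ax":0,"ay":0,"az":0,"grip":-0.7}]'; python3 -m inch '[{"dx":0,"dy":0,"dz":0,"ax":0,"ay":0,"az":0,"grip":1},{"dx":0,"dy":0,"dz":0,"ax":0,"ay":0,"az":0,"grip":1},{"dx":0,"dy":0,"dz":0,"ax":0,"ay":0,"az":0,"grip":1},{"dx":0,"dy":0,"dz":0,"ax":0,"ay":0,"az":0,"grip":1},{"dx":0,"dy":0,"dz":0,"ax":0,"ay":0,"az":0,"grip":1}]'; python3 plan.py 0.448 -0.124 0.014 0
```

```text
time_s: 19.1
tcp_pos: [0.4487, -0.125, 0.0148]
orientation: [[0.001, 1.0, -0.002], [1.0, -0.001, 0.0], [0.0, -0.002, -1.0]]
force: [0.2, -0.1, -0.1]
width: 0.851
grasp_force: 0.0
time_s: 19.6
tcp_pos: [0.45, -0.1249, 0.0166]
orientation: [[0.0, 1.0, 0.002], [1.0, -0.0, -0.001], [-0.001, 0.002, -1.0]]
force: [-1.3, -1.5, 5.9]
width: 0.587
grasp_force: 62.6
t 19.6 p [ 0.45   -0.1249  0.0166] th -0.0 tilt 0.12 q1,q6 [-15.  75.] w 0.587 gf 62.6 F [-1.3 -1.5  5.9]
az -0.0 dx 0.0023 dy -0.005 dz 0.0065
```

```bash
python3 -m inch '[{"dx":0,"dy":0,"dz":-0.03,"ax":0,"ay":0,"az":0,"grip":1},{"dx":0,"dy":0,"dz":-0.07,"ax":0,"ay":0,"az":0,"grip":1},{"dx":0,"dy":0,"dz":-0.08,"ax":0,"ay":0,"az":0,"grip":1},{"dx":0,"dy":0,"dz":-0.08,"ax":0,"ay":0,"az":0,"grip":1},{"dx":0,"dy":0,"dz":-0.06,"ax":0,"ay":0,"az":0,"grip":1},{"dx":-0.068,"dy":0.011,"dz":0,"ax":0,"ay":0,"az":0,"grip":1},{"dx":-0.068,"dy":0.011,"dz":0,"ax":0,"ay":0,"az":0,"grip":1},{"dx":-0.068,"dy":0.011,"dz":0,"ax":0,"ay":0,"az":0,"grip":1},{"dx":-0.068,"dy":0.011,"dz":0,"ax":0,"ay":0,"az":0,"grip":1},{"dx":-0.068,"dy":0.011,"dz":0,"ax":0,"ay":0,"az":0,"grip":1},{"dx":-0.068,"dy":0.011,"dz":0,"ax":0,"ay":0,"az":0,"grip":1},{"dx":0,"dy":0,"dz":0,"ax":0,"ay":0,"az":0,"grip":1}]'; python3 plan.py 0.4764 -0.2895 0.021 0
```

```text
time_s: 20.8
tcp_pos: [0.4764, -0.2908, 0.1434]
orientation: [[0.003, 1.0, 0.001], [1.0, -0.003, -0.002], [-0.002, 0.001, -1.0]]
force: [-0.2, 0.4, -1.4]
width: 0.588
grasp_force: 62.7
t 20.8 p [ 0.4764 -0.2908  0.1434] th -0.2 tilt 0.13 q1,q6 [-31.  59.] w 0.588 gf 62.7 F [-0.2  0.4 -1.4]
az -0.006 dx 0.0032 dy -0.0 dz 0.306
```

```bash
python3 -m inch '[{"dx":0.003,"dy":0,"dz":0.04,"ax":0,"ay":0,"az":0,"grip":1},{"dx":0,"dy":0,"dz":0.07,"ax":0,"ay":0,"az":0,"grip":1},{"dx":0,"dy":0,"dz":0.07,"ax":0,"ay":0,"az":0,"grip":1},{"dx":0,"dy":0,"dz":0.06,"ax":0,"ay":0,"az":0,"grip":1},{"dx":0,"dy":0,"dz":0.04,"ax":0,"ay":0,"az":0,"grip":1},{"dx":0,"dy":0,"dz":0.02,"ax":0,"ay":0,"az":0,"grip":1},{"dx":0,"dy":0,"dz":0,"ax":0,"ay":0,"az":0,"grip":1},{"dx":0,"dy":0,"dz":0,"ax":0,"ay":0,"az":0,"grip":1}]'; python3 plan.py 0.4764 -0.2895 0.0205 0
```

```text
time_s: 21.6
tcp_pos: [0.4759, -0.2863, 0.0241]
orientation: [[-0.0, 1.0, 0.001], [1.0, 0.0, -0.0], [-0.0, 0.001, -1.0]]
force: [0.1, -0.4, -1.7]
width: 0.587
grasp_force: 62.6
t 21.6 p [ 0.4759 -0.2863  0.0241] th 0.0 tilt 0.03 q1,q6 [-31.  59.] w 0.587 gf 62.6 F [ 0.1 -0.4 -1.7]
az 0.001 dx -0.008 dy 0.0013 dz 0.009
```

Lower, release, lift; then on to the can.

```bash
python3 -m inch '[{"dx":-0.006,"dy":0,"dz":0.005,"ax":0,"ay":0,"az":0,"grip":1},{"dx":0,"dy":0,"dz":0.004,"ax":0,"ay":0,"az":0,"grip":1},{"dx":0,"dy":0,"dz":0,"ax":0,"ay":0,"az":0,"grip":1},{"dx":0,"dy":0,"dz":0,"ax":0,"ay":0,"az":0,"grip":-0.7},{"dx":0,"dy":0,"dz":0,"ax":0,"ay":0,"az":0,"grip":-0.7},{"dx":0,"dy":0,"dz":0,"ax":0,"ay":0,"az":0,"grip":-0.7},{"dx":0,"dy":0,"dz":0,"ax":0,"ay":0,"az":0,"grip":-0.7},{"dx":0,"dy":0,"dz":-0.04,"ax":0,"ay":0,"az":0,"grip":-0.7},{"dx":0,"dy":0,"dz":-0.1,"ax":0,"ay":0,"az":0,"grip":-0.7},{"dx":0,"dy":0,"dz":-0.1,"ax":0,"ay":0,"az":0,"grip":-0.7},{"dx":0,"dy":0,"dz":-0.1,"ax":0,"ay":0,"az":0,"grip":-0.7},{"dx":0,"dy":0,"dz":0,"ax":0,"ay":0,"az":0,"grip":-0.7}]'; python3 look.py screw_tin .476 -.288 0 .005; python3 plan.py 0.452 -0.010 0.18 0
```

```text
time_s: 22.8
tcp_pos: [0.4791, -0.2911, 0.162]
orientation: [[0.0, 1.0, 0.01], [1.0, -0.0, -0.006], [-0.006, 0.01, -1.0]]
force: [1.3, -0.2, -0.4]
width: 0.856
grasp_force: 0.0
wrist expect [315. 224.] [(0.74, [317.4, 224.5], 5711)]
x,y,yaw [ 0.4757 -0.2867] 5.1 loss 0.052
t 22.9 p [ 0.4763 -0.2893  0.1572] th -0.0 tilt 0.16 q1,q6 [-31.  59.] w 0.845 gf 0.0 F [-0.4  0.4  0. ]
az -0.0 dx 0.6983 dy -0.0608 dz -0.0571
```

```bash
python3 -m inch '[{"dx":0.077,"dy":-0.007,"dz":-0.006,"ax":0,"ay":0,"az":0,"grip":-0.5},{"dx":0.077,"dy":-0.007,"dz":-0.006,"ax":0,"ay":0,"az":0,"grip":-0.5},{"dx":0.077,"dy":-0.007,"dz":-0.006,"ax":0,"ay":0,"az":0,"grip":-0.5},{"dx":0.077,"dy":-0.007,"dz":-0.006,"ax":0,"ay":0,"az":0,"grip":-0.5},{"dx":0.077,"dy":-0.007,"dz":-0.006,"ax":0,"ay":0,"az":0,"grip":-0.5},{"dx":0.077,"dy":-0.007,"dz":-0.006,"ax":0,"ay":0,"az":0,"grip":-0.5},{"dx":0.077,"dy":-0.007,"dz":-0.006,"ax":0,"ay":0,"az":0,"grip":-0.5},{"dx":0.077,"dy":-0.007,"dz":-0.006,"ax":0,"ay":0,"az":0,"grip":-0.5},{"dx":0.077,"dy":-0.006,"dz":-0.006,"ax":0,"ay":0,"az":0,"grip":-0.5},{"dx":0,"dy":0,"dz":0,"ax":0,"ay":0,"az":0,"grip":-0.5},{"dx":0,"dy":0,"dz":0,"ax":0,"ay":0,"az":0,"grip":-0.5}]'; python3 look.py oil_can .452 -.010 269; python3 plan.py 0.452 -0.010 0.036 0
```

```text
time_s: 24.0
tcp_pos: [0.4497, -0.0113, 0.1764]
orientation: [[-0.002, 1.0, -0.003], [1.0, 0.002, -0.0], [-0.0, -0.003, -1.0]]
force: [-0.7, -0.2, 0.5]
width: 0.748
grasp_force: 0.0
wrist expect [326. 227.] [(0.94, [331.1, 227.8], 5350)]
x,y,yaw [ 0.4535 -0.0099] 268.4 loss 0.068
t 24.1 p [ 0.4502 -0.0123  0.1768] th -0.0 tilt 0.11 q1,q6 [-2. 88.] w 0.749 gf 0.0 F [0.1 0.8 0.8]
az -0.001 dx 0.0057 dy 0.0045 dz 0.352
```

View pics/last.png

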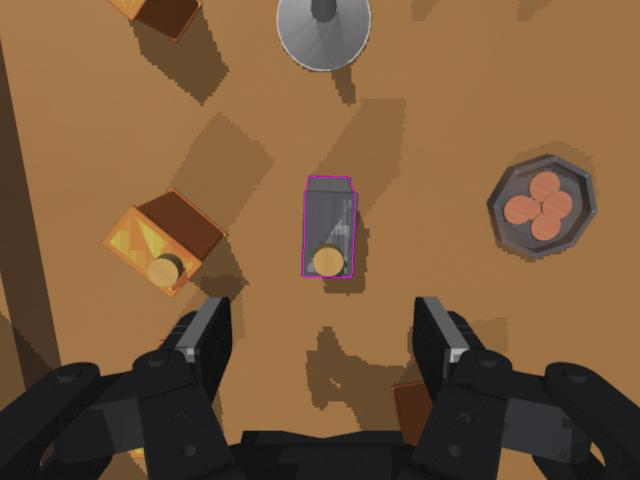

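Wrist view: the grey can is at (329,228), outline good, and the fingers are clear of the orange can at (165,240).

```bash
python3 -m inch '[{"dx":0.006,"dy":0.007,"dz":0.04,"ax":0,"ay":0,"az":0.04,"grip":-0.5},{"dx":0,"dy":0,"dz":0.06,"ax":0,"ay":0,"az":0,"grip":-0.5},{"dx":0,"dy":0,"dz":0.06,"ax":0,"ay":0,"az":0,"grip":-0.5},{"dx":0,"dy":0,"dz":0.06,"ax":0,"ay":0,"az":0,"grip":-0.5},{"dx":0,"dy":0,"dz":0.06,"ax":0,"ay":0,"az":0,"grip":-0.5},{"dx":0,"dy":0,"dz":0.05,"ax":0,"ay":0,"az":0,"grip":-0.5},{"dx":0,"dy":0,"dz":0.02,"ax":0,"ay":0,"az":0,"grip":-0.5},{"dx":0,"dy":0,"dz":0,"ax":0,"ay":0,"az":0,"grip":-0.5}]'; python3 -m inch '[{"dx":0,"dy":0,"dz":0,"ax":0,"ay":0,"az":0,"grip":1},{"dx":0,"dy":0,"dz":0,"ax":0,"ay":0,"az":0,"grip":1},{"dx":0,"dy":0,"dz":0,"ax":0,"ay":0,"az":0,"grip":1},{"dx":0,"dy":0,"dz":0,"ax":0,"ay":0,"az":0,"grip":1},{"dx":0,"dy":0,"dz":0,"ax":0,"ay":0,"az":0,"grip":1},{"dx":0,"dy":0,"dz":0,"ax":0,"ay":0,"az":0,"grip":1}]'; python3 plan.py 0.467 0.404 0.045 0
```

```text
time_s: 24.9
tcp_pos: [0.4524, -0.0101, 0.0366]
orientation: [[0.023, 1.0, -0.003], [1.0, -0.023, -0.0], [-0.0, -0.003, -1.0]]
force: [-0.2, -0.0, 0.0]
width: 0.753
grasp_force: 0.0
time_s: 25.5
tcp_pos: [0.4545, -0.0094, 0.0388]
orientation: [[0.021, 1.0, 0.002], [1.0, -0.021, -0.0], [-0.0, 0.002, -1.0]]
force: [-0.9, 0.0, 6.0]
width: 0.341
grasp_force: 59.7
t 25.5 p [ 0.4545 -0.0094  0.0388] th -1.2 tilt 0.13 q1,q6 [-1. 90.] w 0.341 gf 59.7 F [-0.9  0.   6. ]
az -0.04 dx 1.0335 dy 0.0313 dz -0.0156
```

```bash
python3 -m inch '[{"dx":0,"dy":0,"dz":-0.03,"ax":0,"ay":0,"az":0,"grip":1},{"dx":0,"dy":0,"dz":-0.07,"ax":0,"ay":0,"az":0,"grip":1},{"dx":0,"dy":0,"dz":-0.08,"ax":0,"ay":0,"az":0,"grip":1},{"dx":0,"dy":0,"dz":-0.09,"ax":0,"ay":0,"az":0,"grip":1},{"dx":0,"dy":0,"dz":-0.08,"ax":0,"ay":0,"az":-0.04,"grip":1},{"dx":0,"dy":0,"dz":0,"ax":0,"ay":0,"az":0,"grip":1}]'; python3 -m inch '[{"dx":0.085,"dy":0.003,"dz":0,"ax":0,"ay":0,"az":0,"grip":1},{"dx":0.085,"dy":0.003,"dz":0,"ax":0,"ay":0,"az":0,"grip":1},{"dx":0.085,"dy":0.003,"dz":0,"ax":0,"ay":0,"az":0,"grip":1},{"dx":0.085,"dy":0.003,"dz":0,"ax":0,"ay":0,"az":0,"grip":1},{"dx":0.085,"dy":0.003,"dz":0,"ax":0,"ay":0,"az":0,"grip":1},{"dx":0.085,"dy":0.003,"dz":0,"ax":0,"ay":0,"az":0,"grip":1},{"dx":0.085,"dy":0.003,"dz":0,"ax":0,"ay":0,"az":0,"grip":1},{"dx":0.085,"dy":0.003,"dz":0,"ax":0,"ay":0,"az":0,"grip":1},{"dx":0.085,"dy":0.003,"dz":0,"ax":0,"ay":0,"az":0,"grip":1},{"dx":0.085,"dy":0.003,"dz":0,"ax":0,"ay":0,"az":0,"grip":1},{"dx":0.085,"dy":0.003,"dz":0,"ax":0,"ay":0,"az":0,"grip":1},{"dx":0.085,"dy":0,"dz":0,"ax":0,"ay":0,"az":0,"grip":1}]';python3 -m inch '[{"dx":0,"dy":0,"dz":0,"ax":0,"ay":0,"az":0,"grip":1},{"dx":0,"dy":0,"dz":0,"ax":0,"ay":0,"az":0,"grip":1}]'; python3 plan.py 0.467 0.404 0.0435 0
```

```text
time_s: 26.1
tcp_pos: [0.4567, -0.0092, 0.1819]
orientation: [[-0.0, 1.0, 0.009], [1.0, 0.0, -0.0], [-0.0, 0.009, -1.0]]
force: [1.5, 0.4, -2.4]
width: 0.342
grasp_force: 59.9
time_s: 27.3
tcp_pos: [0.4659, 0.3996, 0.1757]
orientation: [[0.0, 1.0, -0.002], [1.0, -0.0, -0.002], [-0.002, -0.002, -1.0]]
force: [0.8, -0.2, -2.1]
width: 0.343
grasp_force: 59.8
time_s: 27.5
tcp_pos: [0.4658, 0.3987, 0.1757]
orientation: [[-0.001, 1.0, -0.002], [1.0, 0.001, -0.002], [-0.002, -0.002, -1.0]]
force: [0.3, -1.0, -1.6]
width: 0.344
grasp_force: 59.8
t 27.5 p [0.4658 0.3987 0.1757] th 0.1 tilt 0.19 q1,q6 [ 41. 130.] w 0.344 gf 59.8 F [ 0.3 -1.  -1.6]
az 0.003 dx 0.0133 dy 0.0031 dz 0.3304
```

```bash
python3 -m inch '[{"dx":0.013,"dy":0.003,"dz":0.04,"ax":0,"ay":0,"az":0,"grip":1},{"dx":0,"dy":0,"dz":0.07,"ax":0,"ay":0,"az":0,"grip":1},{"dx":0,"dy":0,"dz":0.07,"ax":0,"ay":0,"az":0,"grip":1},{"dx":0,"dy":0,"dz":0.07,"ax":0,"ay":0,"az":0,"grip":1},{"dx":0,"dy":0,"dz":0.045,"ax":0,"ay":0,"az":0,"grip":1},{"dx":0,"dy":0,"dz":0.025,"ax":0,"ay":0,"az":0,"grip":1},{"dx":0,"dy":0,"dz":0,"ax":0,"ay":0,"az":0,"grip":1},{"dx":0,"dy":0,"dz":0,"ax":0,"ay":0,"az":0,"grip":1}]'; python3 plan.py 0.467 0.404 0.0425 0
```

```text
time_s: 28.3
tcp_pos: [0.4684, 0.4036, 0.0503]
orientation: [[0.001, 1.0, 0.0], [1.0, -0.001, 0.0], [0.0, 0.0, -1.0]]
force: [-0.5, 0.5, -2.0]
width: 0.342
grasp_force: 59.7
t 28.3 p [0.4684 0.4036 0.0503] th -0.0 tilt 0.03 q1,q6 [ 41. 131.] w 0.342 gf 59.7 F [-0.5  0.5 -2. ]
az -0.002 dx 0.001 dy -0.0035 dz 0.0194
```

```bash
python3 -m inch '[{"dx":0,"dy":0,"dz":0.01,"ax":0,"ay":0,"az":0,"grip":1},{"dx":0,"dy":0,"dz":0.006,"ax":0,"ay":0,"az":0,"grip":1},{"dx":0,"dy":0,"dz":0,"ax":0,"ay":0,"az":0,"grip":1},{"dx":0,"dy":0,"dz":0,"ax":0,"ay":0,"az":0,"grip":1}]'; python3 plan.py 0.467 0.404 0.0425 0
```

```text
time_s: 28.7
tcp_pos: [0.4684, 0.4043, 0.0439]
orientation: [[-0.0, 1.0, 0.001], [1.0, 0.0, 0.001], [0.001, 0.001, -1.0]]
force: [0.7, 0.3, -0.7]
width: 0.338
grasp_force: 59.7
t 28.7 p [0.4684 0.4043 0.0439] th 0.0 tilt 0.08 q1,q6 [ 41. 131.] w 0.338 gf 59.7 F [ 0.7  0.3 -0.7]
az 0.0 dx -0.0009 dy -0.0036 dz 0.0034
```

Contact is starting. Release, lift, then go to the funnel at (0.448, 0.121).

```bash
python3 -m inch '[{"dx":0,"dy":0,"dz":0.003,"ax":0,"ay":0,"az":0,"grip":1},{"dx":0,"dy":0,"dz":0,"ax":0,"ay":0,"az":0,"grip":1},{"dx":0,"dy":0,"dz":0,"ax":0,"ay":0,"az":0,"grip":-0.3},{"dx":0,"dy":0,"dz":0,"ax":0,"ay":0,"az":0,"grip":-0.3},{"dx":0,"dy":0,"dz":0,"ax":0,"ay":0,"az":0,"grip":-0.3},{"dx":0,"dy":0,"dz":0,"ax":0,"ay":0,"az":0,"grip":-0.3},{"dx":0,"dy":0,"dz":-0.04,"ax":0,"ay":0,"az":0,"grip":-0.3},{"dx":0,"dy":0,"dz":-0.1,"ax":0,"ay":0,"az":0,"grip":-0.3},{"dx":0,"dy":0,"dz":-0.1,"ax":0,"ay":0,"az":0,"grip":-0.3},{"dx":0,"dy":0,"dz":-0.1,"ax":0,"ay":0,"az":0,"grip":-0.3},{"dx":0,"dy":0,"dz":0,"ax":0,"ay":0,"az":0,"grip":-0.3}]'; python3 look.py oil_can .468 .404 269 .005; python3 plan.py 0.448 0.121 0.19 0
```

```text
time_s: 29.8
tcp_pos: [0.4711, 0.4066, 0.1846]
orientation: [[0.0, 1.0, 0.009], [1.0, -0.0, 0.008], [0.008, 0.009, -1.0]]
force: [0.7, 0.3, 1.1]
width: 0.653
grasp_force: 0.0
wrist expect [315. 233.] [(0.6, [317.2, 233.5], 5051)]
x,y,yaw [0.4677 0.4046] 268.7 loss 0.041
t 29.9 p [0.4687 0.4045 0.1793] th -0.0 tilt 0.16 q1,q6 [ 41. 131.] w 0.655 gf 0.0 F [-0.2 -1.2 -1. ]
az -0.0 dx -0.7087 dy -0.0517 dz -0.0268
```

```bash
python3 -m inch '[{"dx":-0.079,"dy":-0.006,"dz":-0.003,"ax":0,"ay":0,"az":0,"grip":-0.3},{"dx":-0.079,"dy":-0.006,"dz":-0.003,"ax":0,"ay":0,"az":0,"grip":-0.3},{"dx":-0.079,"dy":-0.006,"dz":-0.003,"ax":0,"ay":0,"az":0,"grip":-0.3},{"dx":-0.079,"dy":-0.006,"dz":-0.003,"ax":0,"ay":0,"az":0,"grip":-0.3},{"dx":-0.079,"dy":-0.006,"dz":-0.003,"ax":0,"ay":0,"az":0,"grip":-0.3},{"dx":-0.079,"dy":-0.006,"dz":-0.003,"ax":0,"ay":0,"az":0,"grip":-0.3},{"dx":-0.079,"dy":-0.006,"dz":-0.003,"ax":0,"ay":0,"az":0,"grip":-0.3},{"dx":-0.079,"dy":-0.006,"dz":-0.003,"ax":0,"ay":0,"az":0,"grip":-0.3},{"dx":-0.077,"dy":-0.004,"dz":-0.003,"ax":0,"ay":0,"az":0,"grip":-0.3},{"dx":0,"dy":0,"dz":0,"ax":0,"ay":0,"az":0,"grip":-0.3},{"dx":0,"dy":0,"dz":0,"ax":0,"ay":0,"az":0,"grip":-0.3}]'; python3 look.py funnel .448 .121 0; python3 plan.py 0.448 0.121 0.046 0
```

```text
time_s: 31.0
tcp_pos: [0.4462, 0.1198, 0.1876]
orientation: [[0.002, 1.0, -0.003], [1.0, -0.002, -0.0], [-0.0, -0.003, -1.0]]
force: [-0.3, 0.3, 0.8]
width: 0.652
grasp_force: 0.0
wrist expect [325. 207.] [(0.58, [325.7, 204.7], 5167)]
x,y,yaw [0.4501 0.1218] 18.5 loss 0.04
t 31.1 p [0.4468 0.1208 0.1881] th 0.0 tilt 0.08 q1,q6 [ 15. 105.] w 0.65 gf 0.0 F [-0.2  0.9  0.7]
az 0.001 dx 0.0004 dy 0.0029 dz 0.3552
```

View pics/last.png

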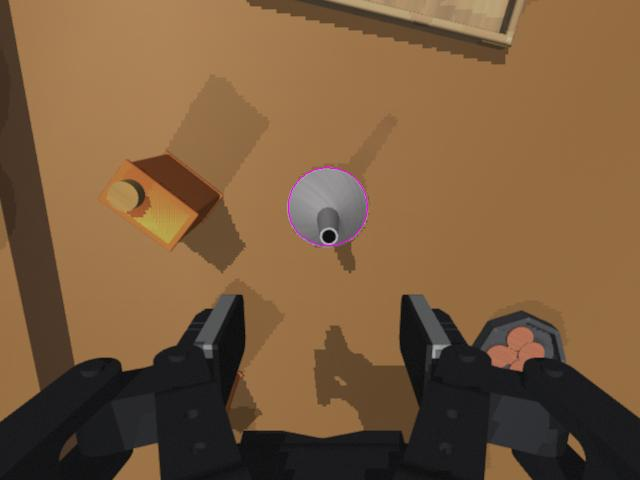

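Wrist view: the funnel mouth is centred at (328,206) with the spout tip at (328,236), and the outline matches.

```bash
python3 -m inch '[{"dx":0.002,"dy":0.007,"dz":0.04,"ax":0,"ay":0,"az":0,"grip":-0.3},{"dx":0,"dy":0,"dz":0.06,"ax":0,"ay":0,"az":0,"grip":-0.3},{"dx":0,"dy":0,"dz":0.06,"ax":0,"ay":0,"az":0,"grip":-0.3},{"dx":0,"dy":0,"dz":0.06,"ax":0,"ay":0,"az":0,"grip":-0.3},{"dx":0,"dy":0,"dz":0.06,"ax":0,"ay":0,"az":0,"grip":-0.3},{"dx":0,"dy":0,"dz":0.05,"ax":0,"ay":0,"az":0,"grip":-0.3},{"dx":0,"dy":0,"dz":0.02,"ax":0,"ay":0,"az":0,"grip":-0.3},{"dx":0,"dy":0,"dz":0,"ax":0,"ay":0,"az":0,"grip":-0.3}]'; python3 -m inch '[{"dx":0,"dy":0,"dz":0,"ax":0,"ay":0,"az":0,"grip":0.3},{"dx":0,"dy":0,"dz":0,"ax":0,"ay":0,"az":0,"grip":0.5},{"dx":0,"dy":0,"dz":0,"ax":0,"ay":0,"az":0,"grip":1},{"dx":0,"dy":0,"dz":0,"ax":0,"ay":0,"az":0,"grip":1},{"dx":0,"dy":0,"dz":0,"ax":0,"ay":0,"az":0,"grip":1},{"dx":0,"dy":0,"dz":0,"ax":0,"ay":0,"az":0,"grip":1},{"dx":0,"dy":0,"dz":0,"ax":0,"ay":0,"az":0,"grip":1}]'; python3 plan.py 0.449 0.121 0.046 0
```

```text
time_s: 31.9
tcp_pos: [0.4489, 0.1216, 0.0477]
orientation: [[-0.001, 1.0, -0.003], [1.0, 0.001, -0.001], [-0.001, -0.003, -1.0]]
force: [-0.3, -0.5, 0.5]
width: 0.649
grasp_force: 0.0
time_s: 32.6
tcp_pos: [0.4503, 0.1214, 0.0497]
orientation: [[0.0, 1.0, 0.001], [1.0, -0.0, 0.001], [0.001, 0.001, -1.0]]
force: [-2.2, 0.1, 6.7]
width: 0.135
grasp_force: 58.8
t 32.6 p [0.4503 0.1214 0.0497] th -0.0 tilt 0.08 q1,q6 [ 15. 105.] w 0.135 gf 58.8 F [-2.2  0.1  6.7]
az -0.0 dx -0.0011 dy -0.0033 dz 0.0093
```

```bash
python3 -m inch '[{"dx":0,"dy":0,"dz":-0.03,"ax":0,"ay":0,"az":0,"grip":1},{"dx":0,"dy":0,"dz":-0.07,"ax":0,"ay":0,"az":0,"grip":1},{"dx":0,"dy":0,"dz":-0.08,"ax":0,"ay":0,"az":0,"grip":1},{"dx":0,"dy":0,"dz":-0.08,"ax":0,"ay":0,"az":0,"grip":1},{"dx":0,"dy":0,"dz":-0.06,"ax":0,"ay":0,"az":0,"grip":1},{"dx":0,"dy":0,"dz":0,"ax":0,"ay":0,"az":0,"grip":1}]'; python3 -m inch '[{"dx":0.082,"dy":0.033,"dz":0,"ax":0,"ay":0,"az":0,"grip":1},{"dx":0.082,"dy":0.033,"dz":0,"ax":0,"ay":0,"az":0,"grip":1},{"dx":0.082,"dy":0.033,"dz":0,"ax":0,"ay":0,"az":0,"grip":1},{"dx":0.082,"dy":0.033,"dz":0,"ax":0,"ay":0,"az":0,"grip":1},{"dx":0.082,"dy":0.033,"dz":0,"ax":0,"ay":0,"az":0,"grip":1},{"dx":0.082,"dy":0.033,"dz":0,"ax":0,"ay":0,"az":0,"grip":1},{"dx":0.082,"dy":0.033,"dz":0,"ax":0,"ay":0,"az":0,"grip":1},{"dx":0.082,"dy":0.033,"dz":0,"ax":0,"ay":0,"az":0,"grip":1},{"dx":0,"dy":0,"dz":0,"ax":0,"ay":0,"az":0,"grip":1},{"dx":0,"dy":0,"dz":0,"ax":0,"ay":0,"az":0,"grip":1}]'; python3 plan.py 0.555 0.385 0.0535 0
python3 -c "
from plant import arm;import cv2
im=arm.get_image('wrist')['image'];cv2.imwrite('pics/hold.png',im[:,:,::-1])"
```

```text
time_s: 33.2
tcp_pos: [0.4527, 0.1217, 0.1803]
orientation: [[0.0, 1.0, 0.007], [1.0, -0.0, 0.002], [0.002, 0.007, -1.0]]
force: [0.6, -0.4, -0.3]
width: 0.128
grasp_force: 59.0
time_s: 34.2
tcp_pos: [0.555, 0.3835, 0.1746]
orientation: [[-0.001, 1.0, -0.002], [1.0, 0.001, -0.002], [-0.002, -0.002, -1.0]]
force: [0.2, 0.0, -0.4]
width: 0.13
grasp_force: 58.9
t 34.2 p [0.555  0.3835 0.1746] th 0.0 tilt 0.19 q1,q6 [ 35. 125.] w 0.13 gf 58.9 F [ 0.2  0.  -0.4]
az 0.002 dx 0.0037 dy 0.0001 dz 0.3029
```

View pics/hold.png

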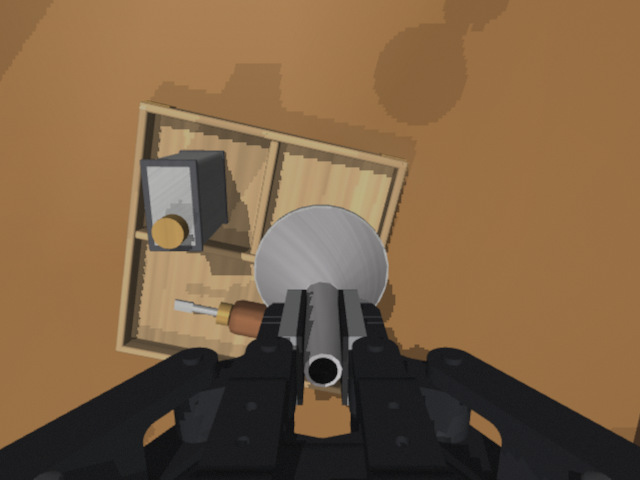

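Wrist view: the funnel is held upright, with its mouth at (321,270). The can stands in its bay at (185,200) and the short screwdriver lies in the long bay. Lowering.

```bash
python3 -m inch '[{"dx":0.003,"dy":0,"dz":0.04,"ax":0,"ay":0,"az":0,"grip":1},{"dx":0,"dy":0,"dz":0.06,"ax":0,"ay":0,"az":0,"grip":1},{"dx":0,"dy":0,"dz":0.06,"ax":0,"ay":0,"az":0,"grip":1},{"dx":0,"dy":0,"dz":0.06,"ax":0,"ay":0,"az":0,"grip":1},{"dx":0,"dy":0,"dz":0.05,"ax":0,"ay":0,"az":0,"grip":1},{"dx":0,"dy":0,"dz":0.02,"ax":0,"ay":0,"az":0,"grip":1},{"dx":0,"dy":0,"dz":0,"ax":0,"ay":0,"az":0,"grip":1},{"dx":0,"dy":0,"dz":0,"ax":0,"ay":0,"az":0,"grip":1}]'; python3 plan.py 0.555 0.385 0.0535 0
```

```text
time_s: 35.05
tcp_pos: [0.556, 0.3844, 0.0618]
orientation: [[0.001, 1.0, 0.001], [1.0, -0.001, 0.0], [0.0, 0.001, -1.0]]
force: [0.0, 0.5, 0.2]
width: 0.13
grasp_force: 58.9
t 35.0 p [0.556  0.3844 0.0618] th -0.0 tilt 0.05 q1,q6 [ 35. 125.] w 0.13 gf 58.9 F [0.  0.5 0.2]
az -0.001 dx 0.0015 dy -0.0024 dz 0.0209
```

```bash
python3 -m inch '[{"dx":0,"dy":0,"dz":0.01,"ax":0,"ay":0,"az":0,"grip":1},{"dx":0,"dy":0,"dz":0.007,"ax":0,"ay":0,"az":0,"grip":1},{"dx":0,"dy":0,"dz":0,"ax":0,"ay":0,"az":0,"grip":1},{"dx":0,"dy":0,"dz":0,"ax":0,"ay":0,"az":0,"grip":1}]'; python3 plan.py 0.555 0.385 0.0535 0
```

```text
time_s: 35.45
tcp_pos: [0.5562, 0.3851, 0.0548]
orientation: [[0.0, 1.0, 0.001], [1.0, -0.0, 0.001], [0.001, 0.001, -1.0]]
force: [0.6, 0.6, 1.9]
width: 0.126
grasp_force: 59.0
t 35.5 p [0.5562 0.3851 0.0548] th -0.0 tilt 0.09 q1,q6 [ 35. 125.] w 0.126 gf 59.0 F [0.6 0.6 1.9]
az -0.0 dx -0.0004 dy -0.0029 dz 0.0033
```

Contact made. Open, lift away and check everything.

```bash
python3 -m inch '[{"dx":0,"dy":0,"dz":0,"ax":0,"ay":0,"az":0,"grip":0.4},{"dx":0,"dy":0,"dz":0,"ax":0,"ay":0,"az":0,"grip":0.3},{"dx":0,"dy":0,"dz":0,"ax":0,"ay":0,"az":0,"grip":0.3},{"dx":0,"dy":0,"dz":0,"ax":0,"ay":0,"az":0,"grip":0.3},{"dx":0,"dy":0,"dz":-0.03,"ax":0,"ay":0,"az":0,"grip":0.3},{"dx":0,"dy":0,"dz":-0.08,"ax":0,"ay":0,"az":0,"grip":0.3},{"dx":0,"dy":0,"dz":-0.1,"ax":0,"ay":0,"az":0,"grip":0.3},{"dx":0,"dy":0,"dz":-0.1,"ax":0,"ay":0,"az":0,"grip":0.3},{"dx":0,"dy":0,"dz":-0.1,"ax":0,"ay":0,"az":0,"grip":0.3},{"dx":0,"dy":0,"dz":0,"ax":0,"ay":0,"az":0,"grip":0.3},{"dx":0,"dy":0,"dz":0,"ax":0,"ay":0,"az":0,"grip":0.3}]'; python3 look.py funnel .556 .385 0 .005
python3 - <<'E'
from plant import arm; import cv2, numpy as np
a=arm.get_image("scene")["image"];b=arm.get_image("wrist")["image"]
cv2.imwrite("pics/end.png",np.hstack([cv2.resize(a[120:400,80:540],(480,292)),cv2.resize(b,(320,240))[[min(i,239) for i in range(292)]]])[:,:,::-1])
E
```

```text
time_s: 36.55
tcp_pos: [0.5564, 0.3853, 0.2205]
orientation: [[0.0, 1.0, 0.003], [1.0, -0.0, 0.002], [0.002, 0.003, -1.0]]
force: [0.3, 0.3, -0.6]
width: 0.348
grasp_force: 0.0
wrist expect [320. 203.] [(0.66, [317.7, 198.7], 4420)]
x,y,yaw [0.5552 0.3856] 2.7 loss 0.035
```

View pics/end.png

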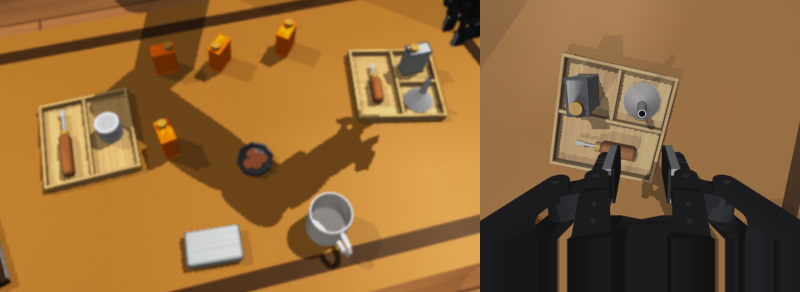

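All five things are in their bays: the long screwdriver at (65,145) and tin at (107,125) on the left, and the short screwdriver, can and funnel in the right-hand tray. The bystanders have not moved. Handing in.

```bash
python3 -c "
from plant import arm; print(arm.job_done())"
```

```text
the job is handed in; nothing more can be done
None
```

Both kits are made up and the job is handed in at about 37 s of the 122 s: the final pictures show all five things in their bays and the mug, flat tin and coin dish where they were; no verdict was returned.

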